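# Index the welding turntable and lock it

### The job

With a fingertip, push round the arms of the small welding turntable until its long flat pointer arm points straight at the upright pin on the metal block beside it, without touching the pipe flange that stands on the disc. Then, and not before, push the turntable's lock lever clockwise (seen from above) across to its other stop pin. Push gently, leave the flange standing in the middle of the disc and everything else on the bench where it is, and finish with the hand clear.

Things in the scene. Friction and masses are not known exactly. Their poses are not given: they have to be found in the camera images.
- turntable_base: Fixed foot of the turntable: a dark steel plate 130 x 130 mm, 12 mm thick, with a 50 mm wide tongue to 210 mm along its own +y that carries the lock lever; a round column (radius 50 mm at most) bears the disc. Origin: centre of the square plate's underside, on the turntable's upright axis, at bench height.
- turntable: Steel disc, radius 60 mm, 42 to 54 mm above the bench, with three level arms 120 degrees apart, mid-height 48 mm, open air below. Push any arm, either way, 62 to 100 mm from the axis. Friction 0.15 N m (about 2 N at an arm): it stays where left and has no stops. Origin on the upright axis at bench height; own +x along the pointer (long arm), z up.
- pointer_tip (a point): Point of the long arm (the pointer), 145 mm from the axis, 48 mm above the bench. The arm is a flat steel bar 12 mm wide and 10 mm tall that narrows beyond 119 mm from the axis.
- ball_a (a point): Centre of the black ball (diameter 22 mm) at the end of one short arm, a 12 mm round rod, 112 mm from the axis, +120 degrees (anticlockwise from above) from the pointer.
- ball_b (a point): Centre of the same ball on the other short arm, -120 degrees from the pointer.
- pin (a point): Middle line of an upright steel pin, 80 mm above the bench. Pin 14 mm thick, top 98 mm above the bench, on the middle of a fixed plain metal block 36 x 36 x 44 mm, 165 to 190 mm from the turntable's axis. Two like blocks, one with a V groove, one with a black knob, stand at the same distance and are not meant; the three may change places.
- lock_lever (a joint): Angle of the lock lever about its upright pivot: 0 at the open stop pin, growing clockwise seen from above, 1.15 rad at the other (locked) stop pin. It starts between 0 and 0.25. Friction about 0.1 N m (some 2 N at the arm); it stays where it is left.
- lever_pivot (a point): On the lock lever's pivot axis, at the height of the lever's middle, 50 mm above the bench; it lies 185 mm from the turntable's axis along the foot's own +y. The boss round it has radius 14 mm.
- lever_tip (a point): Centre of the black ball (diameter 20 mm) at the end of the lock lever, a level 12 mm round rod, 70 mm from its pivot, 50 mm above the bench. It reaches away from the turntable, outside the sweep of its arms. Stop pins, 10 mm thick, rise to 58 mm about 30 mm from the pivot: push the lever beyond 40 mm from the pivot.
- flange: Loose aluminium pipe flange standing in the middle of the disc, just resting there: a plate of radius 44 mm, 10 mm thick, with a pipe of radius 24 mm, top at 48 mm over its underside (102 mm above the bench). Origin: centre of its underside. It turns with the disc; it must not be touched.
- v_block: Fixed metal block 36 x 36 x 44 mm with a V groove across its top; not the one to point at. Origin: centre of its underside.
- knob_block: Fixed metal block 36 x 36 x 44 mm with a black knob on top (60 mm over all); not the one to point at. Origin: centre of its underside.
- collar: Loose steel shaft collar, 34 mm across, 16 mm tall, near the turntable. Origin: centre of its underside. Bystander.
- tube_offcut: Loose offcut of square steel tube 80 x 30 x 30 mm, lying near the turntable. Origin: centre of its underside. Bystander.
- wrench: Loose steel wrench lying on the bench. Bystander.
- spray_can: Loose spray can, 64 mm across, 170 mm tall. Origin: centre of its underside. Bystander.
- mug: Loose white mug, 80 mm across, 90 mm tall, with a side handle. Origin: centre of its underside. Bystander.
- bolt_tray: Loose grey open tray of bolts, 120 x 160 x 35 mm. Origin: centre of its underside. Bystander.
Not all that is in view belongs to the job. What is shaped like the flange but blue is not meant. What is shaped like the part that bears pin but blue is not meant.

How it is judged:
By the outcome, as a careful person would: the job done as asked, in the order asked, and still so for the second after the job is handed in, with the robot touching nothing.
It also fails if it takes over 72 s, if anything falls off the work surface, if the arm or the gripper's body presses on something with over 40 N, if the wrist force passes 120 N, or if a joint passes its speed limit or range.

### The arm

A 6-joint arm with a two-finger parallel gripper is mounted at the origin on the work surface. World frame = base frame: x ahead of the robot, y to its left, z up, the work surface at z = 0. Lengths are in m, angles in rad, forces in N, time in s.
With the tool pointing down it reaches from about 0.4 to 0.825 m from the base axis. Payload 7 kg.
Tool frame: the origin (TCP) lies at the very end of the fingers, on their centre line; the grasp point (between the pads) lies 19 mm behind it; z points along the fingers, y is the line along which they close (so a half turn about z gives the same grasp; the last joint's range is limited). The gripper opens to 88 mm and grips with 3 to 60 N. Pads are 19 mm wide; open, the fingers measure 130 mm over their backs; the gripper's body (78 mm by 193 mm) begins 47 mm behind the grasp point.
Start: joints at [1.492, 0.359, 0.012, 0, -1.224, -0.288], TCP at [0.242, 0.63, 0.202] pointing down, gripper open.
Joint ranges: [-3.07, 3.07], [-1.43, 2.12], [-1.02, 1.25], [-3.03, 1.67], [-3.05, -0], [-3.03, 3.03]. Speed limits (rad/s): [2.39, 2.39, 3.01, 3.14, 3.14, 3.14].

### API

Orientations are given as [roll, pitch, yaw] about the fixed x, y, z axes, in that order (R = Rz(yaw) Ry(pitch) Rx(roll)).
In Python, from station import arm gives the robot as it stands.
- The arm moves only by the tool step_arm, never from a script. Its argument "rows" is a list of rows, each a list of 5 numbers: the shift along the world's x, y, z in m, then the turn about the world's z in rad, then the finger opening in m, from 0 to 0.0876. In form: [[x, y, z, spin, gripper], ...]. A call has 1 to 20 rows; each row is the pose to reach, as a shift and turn from the pose commanded when the call began; what a row does not reach only later rows make up. A row lasts 1/10 s, in which the tool goes at most 50 mm and 8.59 degrees, less where a joint would pass 70% of its speed; a pose out of reach is approached as far as the arm can. A call with a gripper value outside its range is refused whole. The fingers move at their own pace and stop on an object; "newtons" is the grip in N (left out, the last holds). Time passes only in rows, so rows that repeat a pose let the fingers close. It gives the time, the measured TCP pose, the force, the opening and the grip force at its end, in the units of the state.
- arm.get_state(): the state, without advancing time (a new reading comes with each control period).
- arm.grab_frame(name): name is "side" or "top" or "wrist"; returns a dict with "color" (400x640x3 uint8, blue, green, red), "vfov" (degrees; the focal length in pixels is half the picture's height over the tangent of half this angle, whatever the lens; pixels are square), "cx", "cy" (the principal point, pixels), "k1" (the pictures are not rectified: a ray, as slopes to the right and down, at radius r is drawn at 1 + k1 r^2 times it, then the intrinsics apply), "rvec" (rotation vector, rad) and "tvec" (3), from world to camera coordinates, as OpenCV has them. Camera axes: x right, y down, z forward; pixel columns grow to the right and rows downward; lengths in m; the calibration is good to about 2 mm. A picture is of the moment at which its call begins. There is no depth.
- arm.job_done(): hands the job in; it is judged then, once.
The state is a dict: "t": time; "q": joint angles; "qd": joint speeds; "joint_efforts": joint torques, N m; "eef_pos": TCP position; "ee_rot": TCP orientation; "force": force on the tool from outside, world axes, zero at the start; "moment": the same for the moment, N m; "width": finger opening in m; "gripper_force": force on a finger pad.
Only numpy, scipy, OpenCV 4.12 (cv2) and the standard library are available. Lean on these libraries where they do the work, as an engineer would, in place of code of your own. Each camera call takes 0.05 s, during which the arm holds its last target. There are 200 camera calls.

## Working session

There is one attempt and no reset: what is moved stays moved. The work goes in short steps, Python scripts to look and compute and a tool call to move; the robot and the scene stay as the last step left them, time stands still between calls to the robot, and variables do not carry over. Pictures are saved under pics/ and viewed, at most 10 in all, crops included, and the job is handed in when it is done.

Besides the shell and the picture viewer there is one more tool, called after "Request:" as name(argument=value, ...) on one line, values as JSON. step_arm: Moves the arm, as the interface text tells. Its arguments: {"type":"object","properties":{"rows":{"type":"array"},"newtons":{"type":"number"}},"required":["rows"]}

```bash
mkdir -p pics; cat > h.py <<'E'
import numpy as np, cv2, pickle
from station import arm
def grab(n,tag):
    f=arm.grab_frame(n); pickle.dump(f,open(f'{tag}.pkl','wb')); cv2.imwrite(f'pics/{tag}.png',f['color']); return f
def load(tag): return pickle.load(open(f'{tag}.pkl','rb'))
def KD(f):
    F=200/np.tan(np.radians(f['vfov'])/2)
    return np.array([[F,0,f['cx']],[0,F,f['cy']],[0,0,1.]]),np.array([f['k1'],0,0,0,0.])
def ray(f,uv):
    K,D=KD(f); p=cv2.undistortPoints(np.array([[uv]],float),K,D)[0,0]
    R=cv2.Rodrigues(np.array(f['rvec'],float))[0]; t=np.array(f['tvec'],float).ravel()
    return -R.T@t, R.T@np.array([p[0],p[1],1])
def atz(f,uv,z):
    c,d=ray(f,uv); return c+d*(z-c[2])/d[2]
def proj(f,P):
    K,D=KD(f); return cv2.projectPoints(np.array(P,float).reshape(-1,3),np.array(f['rvec'],float),np.array(f['tvec'],float),K,D)[0][:,0]
def crop(tag,out,x0,y0,x1,y1,s):
    cv2.imwrite(f'pics/{out}.png',cv2.resize(load(tag)['color'][y0:y1,x0:x1],None,fx=s,fy=s,interpolation=cv2.INTER_CUBIC))
E
python3 -c "
from h import *
a=grab('top','top0');b=grab('side','side0')
cv2.imwrite('pics/both.png',cv2.resize(np.vstack([a['color'],b['color']]),(480,600)))
for f in(a,b):print(ray(f,(320,200)),f['vfov'],f['k1'])
print(arm.get_state())"
```

```text
(array([ 0.40949938, -0.01135215,  1.11798089]), array([ 0.15560666, -0.01734088, -0.98767361])) 57.79833460206601 -0.07783327634342516
(array([ 0.10597074, -0.55681289,  0.71341851]), array([ 0.48541707,  0.57076054, -0.6623253 ])) 52.16887070853478 -0.10218869090854736
{'t': 0.1, 'q': array([ 1.49212013e+00,  3.59343334e-01,  1.11501154e-02, -3.09691046e-04,
       -1.22411925e+00, -2.88112944e-01]), 'qd': array([-1.99106492e-04, -1.54491073e-03,  1.19545675e-03,  1.15393968e-03,
        1.29183215e-05,  6.08979494e-04]), 'joint_efforts': array([-2.54306702e-03, -5.84166062e+01,  2.93751132e+01,  7.01552823e+00,
        1.01453962e-02, -5.32030185e-05]), 'eef_pos': array([0.24191773, 0.62964141, 0.2009979 ]), 'ee_rot': array([ 3.14005628e+00, -1.51697405e-04, -3.66894466e-01]), 'force': array([-0.23735576,  0.37568083,  0.40533091]), 'moment': array([-0.02188402,  0.00120926, -0.02668746]), 'gripper_force': 0.0, 'width': 0.08745299288138801}
```

View pics/top0.png

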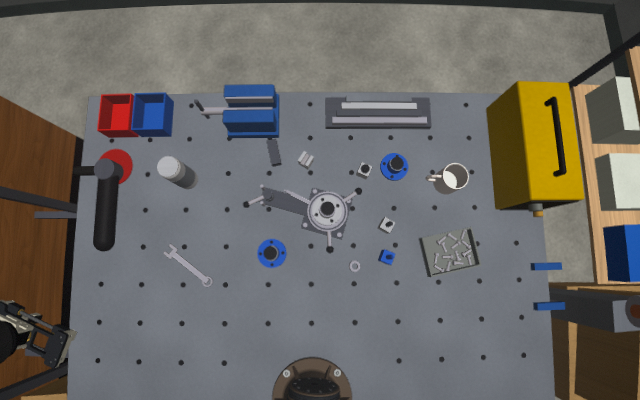

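View pics/side0.png

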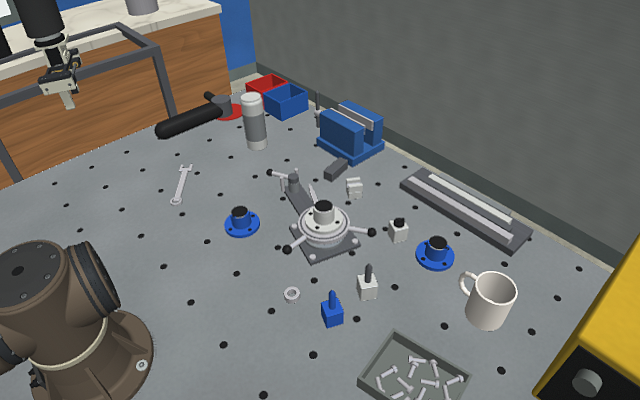

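Top picture: turntable at (327,210). The three grey blocks are at (306,158), which looks like the V groove, (364,170), which looks like the black knob, and (387,225), which has the upright pin. The blue pin block at (387,256) is a decoy. I'll confirm this in one enlarged crop of both views.

```bash
python3 -c "
from h import *
crop('top0','c1',235,140,405,275,4.7);crop('side0','c2',255,150,415,300,4)"
```

```text
(no output)
```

View pics/c1.png

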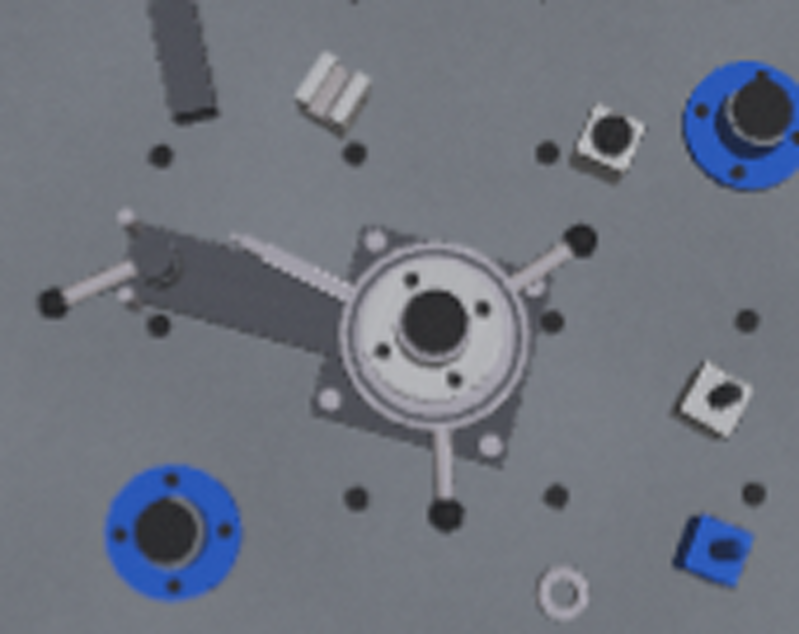

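View pics/c2.png

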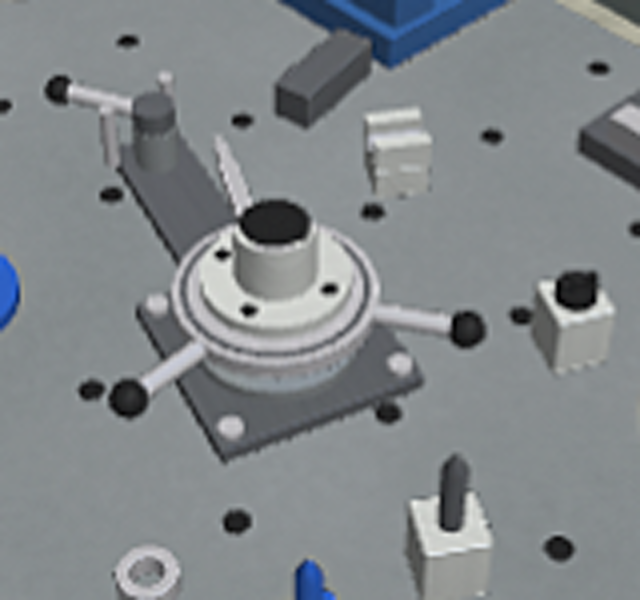

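The crops confirm it. The grey block with the upright pin is at c1 (715,398) and c2 (450,530); the V groove is at c1 (333,92), the knob at c1 (610,140), and the blue decoy at c1 (715,550).

```bash
cat >> h.py <<'E'
def tri(pairs):
    A=np.zeros((3,3));b=np.zeros(3);L=[]
    for f,uv in pairs:
        c,d=ray(f,uv);d=d/np.linalg.norm(d);M=np.eye(3)-np.outer(d,d);A+=M;b+=M@c
    return np.linalg.solve(A,b)
E
python3 -c "
from h import *
np.set_printoptions(precision=4,suppress=True)
a=load('top0');b=load('side0')
T=lambda x,y:(235+(x+.5)/4.7-.5,140+(y+.5)/4.7-.5);S=lambda x,y:(255+(x+.5)/4-.5,150+(y+.5)/4-.5)
for n,t,s,z in [('ballR',(580,240),(467,328),.048),('ballD',(446,515),(128,398),.048),('tip',(233,240),(220,138),.048),('levball',(53,303),(60,90),.05),('pipetop',(436,321),(275,222),.102),('pintop',(738,387),(456,460),.095),('pinbase',(713,400),(453,525),.044)]:
  print(n,atz(a,T(*t),z),atz(b,S(*s),z),tri([(a,T(*t)),(b,S(*s))]))
print('disc',atz(a,T(433,336),.05),'boss',atz(a,T(158,264),.058),'tongue end mid', atz(a,T(127,258),.012))
for n,p in [('plate corners',[(371,225),(550,268),(502,467),(313,412)])]:
  for q in p: print(n,atz(a,T(*q),.012))
for n,q,z in [('stopA',(126,216),.058),('stopB',(126,294),.058),('collar',(563,592),.016)]:print(n,atz(a,T(*q),z))
"
```

```text
ballR [ 0.6055 -0.1449  0.048 ] [ 0.6074 -0.1432  0.048 ] [ 0.6052 -0.1447  0.0506]
ballD [ 0.4318 -0.0563  0.048 ] [ 0.4337 -0.0548  0.048 ] [ 0.4321 -0.0565  0.0505]
tip [0.6074 0.077  0.048 ] [0.6149 0.081  0.048 ] [0.6078 0.0753 0.0549]
levball [0.5675 0.1909 0.05  ] [0.5679 0.1907 0.05  ] [0.5677 0.1908 0.05  ]
pipetop [ 0.5467 -0.0498  0.102 ] [ 0.5482 -0.048   0.102 ] [ 0.5465 -0.0498  0.1042]
pintop [ 0.5055 -0.2328  0.095 ] [ 0.5031 -0.23    0.095 ] [ 0.504  -0.2314  0.0961]
pinbase [ 0.5022 -0.2274  0.044 ] [ 0.504  -0.2313  0.044 ] [ 0.5039 -0.2291  0.0413]
disc [ 0.5442 -0.0497  0.05  ] boss [0.5906 0.1235 0.058 ] tongue end mid [0.6026 0.1498 0.012 ]
plate corners [ 0.6233 -0.0112  0.012 ]
plate corners [ 0.5935 -0.129   0.012 ]
plate corners [ 0.463  -0.0946  0.012 ]
plate corners [0.4999 0.0276 0.012 ]
stopA [0.6216 0.1441 0.058 ]
stopB [0.5716 0.1434 0.058 ]
collar [ 0.3825 -0.1319  0.016 ]
```

Request:
step_arm(rows=[[0.02,-0.036,0.01,0,0],[0.05,-0.1,0.01,0,0],[0.08,-0.15,0.01,-0.02,0],[0.1,-0.19,0.01,-0.03,0],[0.12,-0.23,0.01,-0.04,0],[0.14,-0.27,0.01,-0.05,0],[0.16,-0.31,0.01,-0.06,0],[0.18,-0.35,0.01,-0.07,0],[0.2,-0.39,0.01,-0.08,0],[0.22,-0.43,0.01,-0.09,0],[0.24,-0.47,0.01,-0.1,0],[0.26,-0.51,0.01,-0.11,0],[0.28,-0.55,0.01,-0.12,0],[0.3,-0.59,0.01,-0.122,0],[0.33,-0.63,0,-0.122,0],[0.35,-0.67,0,-0.122,0],[0.37,-0.7,0,-0.122,0],[0.376,-0.718,0,-0.122,0],[0.376,-0.718,0,-0.122,0],[0.376,-0.718,0,-0.122,0]])

```text
t: 2.1
eef_pos: [0.6177, -0.0882, 0.2012]
ee_rot: [3.141, 0.001, -0.49]
force: [-0.3, -0.5, -0.9]
width: 0.0003
gripper_force: 0.0
```

Request:
step_arm(rows=[[0,0,-0.03,0,0],[0,0,-0.06,0,0],[0,0,-0.09,0,0],[0,0,-0.11,0,0],[0,0,-0.125,0,0],[0,0,-0.14,0,0],[0,0,-0.15,0,0],[0,0,-0.159,0,0],[0,0,-0.159,0,0]])

```text
t: 3.0
eef_pos: [0.6173, -0.0874, 0.0419]
ee_rot: [3.141, 0.001, -0.488]
force: [-0.4, -0.6, -0.1]
width: 0.0004
gripper_force: 0.0
```

```bash
python3 -c "
from h import *
grab('top','top1');crop('top1','c3',235,140,405,275,4)
A=np.array([.546,-.0495]);r=.082
P=lambda d:A+r*np.array([np.cos(np.radians(d)),np.sin(np.radians(d))])
for s in(-28,-88,-138):
  print(s,[[*np.round(P(s-k)-P(s),3).tolist(),0,round(-np.radians(k),3),0] for k in np.arange(2.5,51 if s<-28 else 61,2.5 if s<-28 else 3)])
"
```

```text
-28 [[-0.002, -0.003, 0, np.float64(-0.044), 0], [-0.004, -0.007, 0, np.float64(-0.096), 0], [-0.006, -0.01, 0, np.float64(-0.148), 0], [-0.009, -0.014, 0, np.float64(-0.201), 0], [-0.012, -0.017, 0, np.float64(-0.253), 0], [-0.015, -0.02, 0, np.float64(-0.305), 0], [-0.018, -0.023, 0, np.float64(-0.358), 0], [-0.021, -0.026, 0, np.float64(-0.41), 0], [-0.025, -0.028, 0, np.float64(-0.463), 0], [-0.028, -0.031, 0, np.float64(-0.515), 0], [-0.032, -0.033, 0, np.float64(-0.567), 0], [-0.036, -0.035, 0, np.float64(-0.62), 0], [-0.04, -0.037, 0, np.float64(-0.672), 0], [-0.044, -0.038, 0, np.float64(-0.724), 0], [-0.048, -0.04, 0, np.float64(-0.777), 0], [-0.052, -0.041, 0, np.float64(-0.829), 0], [-0.056, -0.042, 0, np.float64(-0.881), 0], [-0.06, -0.043, 0, np.float64(-0.934), 0], [-0.065, -0.043, 0, np.float64(-0.986), 0], [-0.069, -0.043, 0, np.float64(-1.038), 0]]
-88 [[-0.004, -0.0, 0, np.float64(-0.044), 0], [-0.007, 0.0, 0, np.float64(-0.087), 0], [-0.011, 0.0, 0, np.float64(-0.131), 0], [-0.014, 0.001, 0, np.float64(-0.175), 0], [-0.018, 0.001, 0, np.float64(-0.218), 0], [-0.021
[... 794 characters left out ...]
at64(-0.175), 0], [-0.01, 0.014, 0, np.float64(-0.218), 0], [-0.012, 0.018, 0, np.float64(-0.262), 0], [-0.014, 0.021, 0, np.float64(-0.305), 0], [-0.015, 0.024, 0, np.float64(-0.349), 0], [-0.016, 0.027, 0, np.float64(-0.393), 0], [-0.017, 0.031, 0, np.float64(-0.436), 0], [-0.018, 0.034, 0, np.float64(-0.48), 0], [-0.019, 0.038, 0, np.float64(-0.524), 0], [-0.02, 0.041, 0, np.float64(-0.567), 0], [-0.02, 0.045, 0, np.float64(-0.611), 0], [-0.021, 0.048, 0, np.float64(-0.654), 0], [-0.021, 0.052, 0, np.float64(-0.698), 0], [-0.021, 0.056, 0, np.float64(-0.742), 0], [-0.021, 0.059, 0, np.float64(-0.785), 0], [-0.021, 0.063, 0, np.float64(-0.829), 0], [-0.02, 0.066, 0, np.float64(-0.873), 0]]
```

View pics/c3.png

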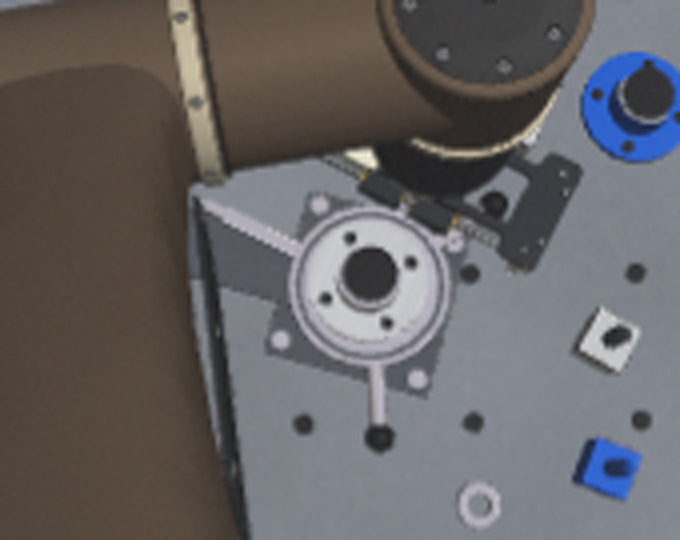

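The hand is down beside the disc and nothing has moved: the pointer and the ball at c3 (378,437) are unchanged. Next I start the clockwise sweep.

Request:
step_arm(rows=[[-0.002,-0.003,0,-0.044,0],[-0.004,-0.007,0,-0.096,0],[-0.006,-0.01,0,-0.148,0],[-0.009,-0.014,0,-0.201,0],[-0.012,-0.017,0,-0.253,0],[-0.015,-0.02,0,-0.305,0],[-0.018,-0.023,0,-0.358,0],[-0.021,-0.026,0,-0.41,0],[-0.025,-0.028,0,-0.463,0],[-0.028,-0.031,0,-0.515,0]])

```text
t: 4.05
eef_pos: [0.5905, -0.1189, 0.0439]
ee_rot: [-3.14, -0.001, -1.006]
force: [-0.6, 0.2, 0.2]
width: 0.0006
gripper_force: 0.0
```

```bash
python3 -c "
from h import *
f=grab('top','top2');g=grab('side','side2')
cv2.imwrite('pics/c4.png',np.hstack([cv2.resize(f['color'][150:270,265:405],(466,400)),cv2.resize(g['color'][160:280,255:385],(334,308))[:400] if 0 else cv2.resize(g['color'][150:300,255:380],(333,400))]))
print(arm.get_state()['force'])"
```

```text
[ 0.78707883 -0.37146855 -0.00444572]
```

View pics/c4.png

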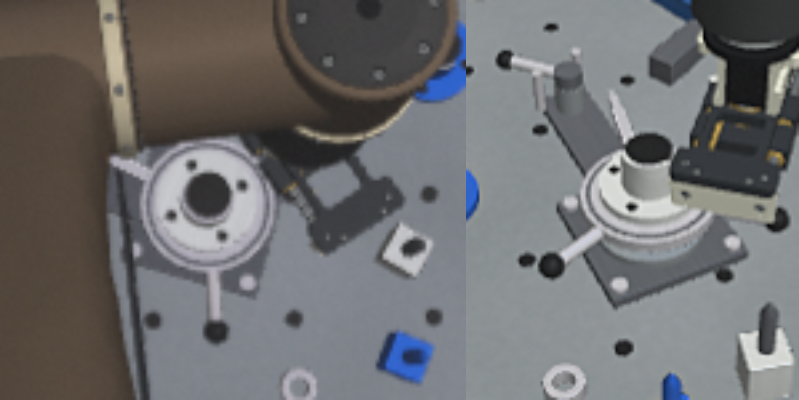

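```bash
python3 -c "
from h import *
g=load('side2');f=load('top2');s=arm.get_state();p=s['eef_pos'];print(p,s['ee_rot'],s['t'])
pts=[p,p+[0,0,.019],p+[0,0,.066],[.605,-.1447,.05]]
q=proj(g,pts);print(q);print(proj(f,pts))
im=g['color'][170:270,300:420].copy();im=cv2.resize(im,None,fx=5,fy=5,interpolation=cv2.INTER_CUBIC)
for a in q: cv2.circle(im,tuple(int(v) for v in ((a-[300,170]+.5)*5)),4,(0,0,255),-1)
cv2.imwrite('pics/c5.png',im)"
```

```text
[ 0.59033931 -0.11913209  0.04386676] [-3.14035865e+00 -6.87998378e-04 -1.00484084e+00] 4.15
[[358.40507709 230.98018808]
 [358.76055902 225.07711538]
 [359.67674304 209.73985424]
 [371.19274409 231.88583428]]
[[349.47111641 195.93182157]
 [350.08756389 194.86093929]
 [351.70899098 192.04382047]
 [358.03810548 190.70737064]]
```

View pics/c5.png

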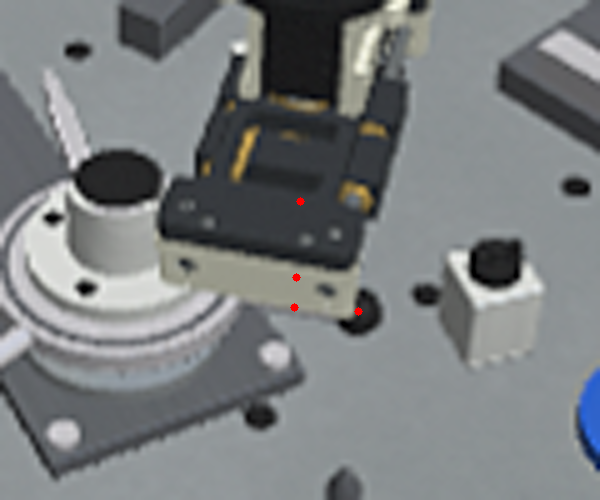

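```bash
python3 -c "
from h import *
g=load('side2');s=arm.get_state();p=s['eef_pos'];w=grab('wrist','w2')
R=cv2.Rodrigues(np.zeros(3))[0];y=s['ee_rot'][2];X=np.array([np.cos(y),np.sin(y),0]);Y=np.array([np.sin(y),-np.cos(y),0])
im=cv2.resize(g['color'][170:270,300:420],None,fx=4,fy=4,interpolation=cv2.INTER_CUBIC)
def box(hx,hy,z0,z1,c):
  q=proj(g,[p+a*hx*X+b*hy*Y+[0,0,z] for z in(z0,z1) for a,b in((1,1),(1,-1),(-1,-1),(-1,1))])
  q=((q-[300,170]+.5)*4).astype(int)
  cv2.polylines(im,[q[:4]],True,c,1);cv2.polylines(im,[q[4:]],True,c,1)
box(.039,.0965,.066,.1,(0,0,255));box(.0095,.021,0,.066,(0,255,0))
cv2.imwrite('pics/c6.png',np.vstack([im,np.zeros((0,480,3),np.uint8)]) if 0 else np.hstack([cv2.resize(im,(400,333)),cv2.resize(w['color'],(400,250)) if 0 else cv2.copyMakeBorder(cv2.resize(w['color'],(400,250)),0,83,0,0,0)]))
print(proj(w,[p,[.605,-.1447,.048],[.546,-.0495,.102]]))"
```

```text
[[320.48442722 231.32350968]
 [322.69028513 186.26683544]
 [320.18230397 421.77824345]]
```

View pics/c6.png

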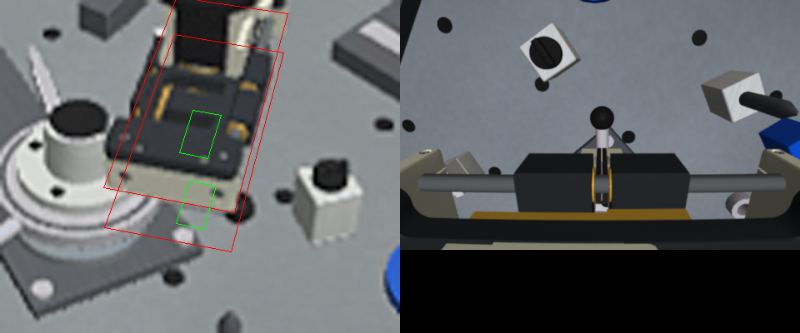

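```bash
python3 -c "
from h import *
g=load('side2');w=load('w2');g0=load('side0')
a=cv2.resize(w['color'][180:380,260:390],(390,600),interpolation=cv2.INTER_CUBIC)
k=lambda f:cv2.resize(f['color'][195:255,325:405],(400,300),interpolation=cv2.INTER_CUBIC)
cv2.imwrite('pics/c7.png',np.hstack([a,np.vstack([k(g0),k(g)])]))"
```

```text
(no output)
```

View pics/c7.png

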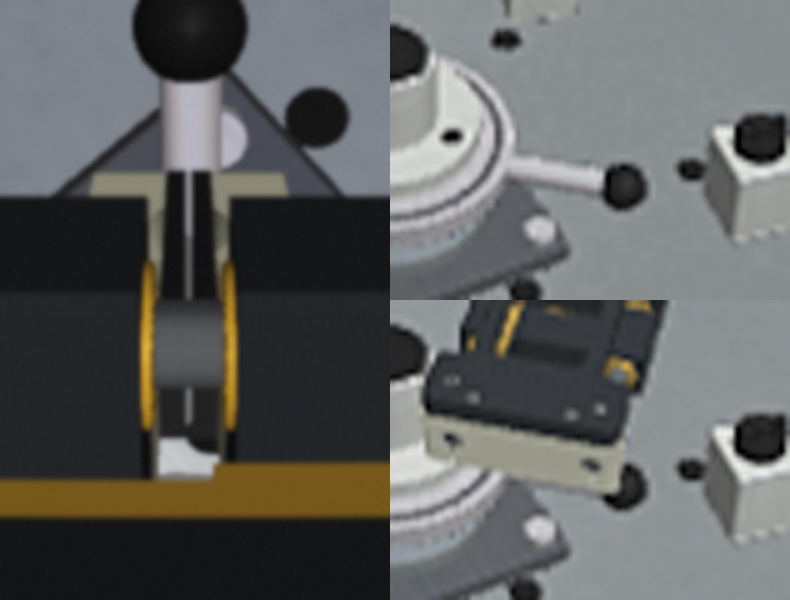

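```bash
python3 -c "
from h import *
w=load('w2');s=arm.get_state();p=s['eef_pos'];y=s['ee_rot'][2];X=np.array([np.cos(y),np.sin(y),0]);Y=np.array([np.sin(y),-np.cos(y),0])
print(ray(w,(320,200)),p)
for dz in(0,.005,.01,.015,.02):print(dz,proj(w,[p+[0,0,dz],p+.0095*X+[0,0,dz],p+.021*Y+.0095*X+[0,0,dz],p-.021*Y+.0095*X+[0,0,dz]]).round(1).tolist())
A=np.array([.546,-.0495,0]);
for z in (.03,.04,.048,.054):print(z,proj(w,[[.605,-.1447,z]]))
"
```

```text
(array([ 0.63159075, -0.18680178,  0.22752161]), array([-0.15729868,  0.26416195, -0.9516554 ])) [ 0.59053254 -0.11897698  0.04375014]
0 [[320.1, 231.3], [320.0, 216.6], [355.2, 216.5], [284.9, 216.6]]
0.005 [[320.0, 234.7], [319.9, 219.7], [356.0, 219.6], [283.9, 219.7]]
0.01 [[319.9, 238.2], [319.9, 222.9], [356.8, 222.8], [282.9, 222.9]]
0.015 [[319.9, 241.9], [319.8, 226.2], [357.7, 226.2], [281.9, 226.3]]
0.02 [[319.8, 245.8], [319.7, 229.8], [358.6, 229.7], [280.8, 229.8]]
0.03 [[322.71245878 178.49134747]]
0.04 [[322.70062743 182.64061954]]
0.048 [[322.69028513 186.26683544]]
0.054 [[322.68195164 189.18814951]]
```

The wrist crop shows the rod passing under the closed fingertip. It hasn't been touched, so the real tip rides higher than I assumed. I'll back off, go lower and sweep again.

Request:
step_arm(rows=[[0.007,0.005,0,0.105,0],[0.013,0.011,0,0.21,0],[0.019,0.017,0,0.314,0],[0.024,0.024,0,0.419,0],[0.028,0.031,0,0.515,0],[0.028,0.031,-0.005,0.515,0],[0.028,0.031,-0.01,0.515,0],[0.028,0.031,-0.015,0.515,0],[0.028,0.031,-0.015,0.515,0],[0.026,0.028,-0.015,0.471,0],[0.024,0.024,-0.015,0.419,0],[0.022,0.021,-0.015,0.367,0],[0.019,0.017,-0.015,0.314,0],[0.018,0.016,-0.015,0.29,0],[0.017,0.015,-0.015,0.27,0],[0.016,0.014,-0.015,0.25,0]])

```text
t: 5.8
eef_pos: [0.6061, -0.105, 0.0279]
ee_rot: [-3.142, -0.0, -0.755]
force: [-1.0, 0.6, 0.1]
width: 0.0004
gripper_force: 0.0
```

Request:
step_arm(rows=[[-0.002,-0.002,0,-0.04,0],[-0.004,-0.003,0,-0.08,0],[-0.006,-0.005,0,-0.12,0],[-0.008,-0.007,0,-0.16,0],[-0.01,-0.009,0,-0.2,0],[-0.013,-0.011,0,-0.23,0],[-0.016,-0.014,0,-0.265,0]])

```text
t: 6.5
eef_pos: [0.5908, -0.1185, 0.0284]
ee_rot: [-3.14, -0.001, -1.02]
force: [0.3, 3.4, 3.9]
width: 0.0005
gripper_force: 2.2
```

```bash
python3 -c "
from h import *
f=load('top0');g=grab('top','top3');s=load('side0');h=grab('side','side3');print(arm.get_state()['force'],arm.get_state()['eef_pos'])
# black-ball positions near lower ball / left ball
for n,im,(x,y) in [('t0',f,(330,249)),('t3',g,(330,249)),('s0',s,(287,249)),('s3',h,(287,249))]:
  c=im['color'][y-14:y+15,x-14:x+15].max(2);m=c<45;yy,xx=np.nonzero(m);print(n,xx.mean()+x-14,yy.mean()+y-14,m.sum())
"
```

```text
[-1.70960692  2.18531809  3.69425284] [ 0.59005349 -0.11885121  0.02831375]
t0 329.05263157894734 249.0 19
t3 323.1 248.85000000000002 20
s0 285.13513513513516 248.3378378378378 74
s3 281.0923076923077 244.7076923076923 65
```

```bash
cat >> h.py <<'E'
def sweep(cur,yaw,phis,dz,r=.082,A=(.546,-.0495)):
    for d in phis:
        a=np.radians(d);p=np.array(A)+r*np.array([np.cos(a),np.sin(a)])-cur
        s=(a-yaw+np.pi)%(2*np.pi)-np.pi
        print([float(round(p[0],3)),float(round(p[1],3)),dz,float(round(s,3)),0],end=', ')
    print(cur+p if 0 else '',d)
E
python3 -c "
from h import *
c=np.array([.590,-.119])
sweep(c,-1.019,[-54,-50,-46,-46,-46],-.008);sweep(c,-1.019,range(-48,-91,-3),-.008)"
```

```text
[0.004, 0.003, -0.008, 0.077, 0], [0.009, 0.007, -0.008, 0.146, 0], [0.013, 0.011, -0.008, 0.216, 0], [0.013, 0.011, -0.008, 0.216, 0], [0.013, 0.011, -0.008, 0.216, 0],  -46
[0.011, 0.009, -0.008, 0.181, 0], [0.008, 0.006, -0.008, 0.129, 0], [0.004, 0.003, -0.008, 0.077, 0], [0.001, 0.001, -0.008, 0.024, 0], [-0.003, -0.002, -0.008, -0.028, 0], [-0.007, -0.004, -0.008, -0.081, 0], [-0.011, -0.005, -0.008, -0.133, 0], [-0.015, -0.007, -0.008, -0.185, 0], [-0.019, -0.008, -0.008, -0.238, 0], [-0.023, -0.01, -0.008, -0.29, 0], [-0.027, -0.011, -0.008, -0.342, 0], [-0.031, -0.011, -0.008, -0.395, 0], [-0.035, -0.012, -0.008, -0.447, 0], [-0.04, -0.012, -0.008, -0.499, 0], [-0.044, -0.013, -0.008, -0.552, 0],  -90
```

Request:
step_arm(rows=[[0.004,0.003,0,0.077,0],[0.009,0.007,0,0.146,0],[0.013,0.011,0,0.216,0],[0.013,0.011,-0.004,0.216,0],[0.013,0.011,-0.008,0.216,0],[0.011,0.009,-0.008,0.181,0],[0.008,0.006,-0.008,0.129,0],[0.004,0.003,-0.008,0.077,0],[0.001,0.001,-0.008,0.024,0],[-0.003,-0.002,-0.008,-0.028,0],[-0.007,-0.004,-0.008,-0.081,0]])

```text
t: 7.7
eef_pos: [0.5832, -0.123, 0.0195]
ee_rot: [-3.141, -0.0, -1.104]
force: [2.6, 1.5, -1.2]
width: 0.0
gripper_force: 1.0
```

```bash
python3 -c "
from h import *
sweep(np.array([.583,-.123]),-1.100,range(-66,-124,-3),0)
c=np.array([.546,-.0495])+.082*np.array([np.cos(np.radians(-123)),np.sin(np.radians(-123))]);print(c)
sweep(c.round(3),np.radians(-123),range(-126,-184,-3),0)"
```

```text
[-0.004, -0.001, 0, -0.052, 0], [-0.008, -0.003, 0, -0.104, 0], [-0.012, -0.004, 0, -0.157, 0], [-0.016, -0.006, 0, -0.209, 0], [-0.02, -0.007, 0, -0.261, 0], [-0.024, -0.007, 0, -0.314, 0], [-0.028, -0.008, 0, -0.366, 0], [-0.033, -0.008, 0, -0.418, 0], [-0.037, -0.009, 0, -0.471, 0], [-0.041, -0.008, 0, -0.523, 0], [-0.046, -0.008, 0, -0.576, 0], [-0.05, -0.007, 0, -0.628, 0], [-0.054, -0.007, 0, -0.68, 0], [-0.058, -0.006, 0, -0.733, 0], [-0.062, -0.004, 0, -0.785, 0], [-0.066, -0.003, 0, -0.837, 0], [-0.07, -0.001, 0, -0.89, 0], [-0.074, 0.0, 0, -0.942, 0], [-0.078, 0.002, 0, -0.994, 0], [-0.082, 0.005, 0, -1.047, 0],  -123
[ 0.5013396  -0.11827099]
[-0.003, 0.002, 0, -0.052, 0], [-0.007, 0.005, 0, -0.105, 0], [-0.01, 0.008, 0, -0.157, 0], [-0.013, 0.011, 0, -0.209, 0], [-0.016, 0.014, 0, -0.262, 0], [-0.019, 0.017, 0, -0.314, 0], [-0.021, 0.02, 0, -0.367, 0], [-0.024, 0.024, 0, -0.419, 0], [-0.026, 0.027, 0, -0.471, 0], [-0.028, 0.031, 0, -0.524, 0], [-0.03, 0.035, 0, -0.576, 0], [-0.032, 0.039, 0, -0.628, 0], [-0.033, 0.043, 0, -0.681, 0], [-0.034, 0.047, 0, -0.733, 0], [-0.035, 0.051, 0, -0.785, 0], [-0.036, 0.056, 0, -0.838, 0], [-0.037, 0.06, 0, -0.89, 0], [-0.037, 0.064, 0, -0.942, 0], [-0.037, 0.068, 0, -0.995, 0], [-0.037, 0.073, 0, -1.047, 0],  -183
```

Request:
step_arm(rows=[[-0.004,-0.001,0,-0.052,0],[-0.008,-0.003,0,-0.104,0],[-0.012,-0.004,0,-0.157,0],[-0.016,-0.006,0,-0.209,0],[-0.02,-0.007,0,-0.261,0],[-0.024,-0.007,0,-0.314,0],[-0.028,-0.008,0,-0.366,0],[-0.033,-0.008,0,-0.418,0],[-0.037,-0.009,0,-0.471,0],[-0.041,-0.008,0,-0.523,0],[-0.046,-0.008,0,-0.576,0],[-0.05,-0.007,0,-0.628,0],[-0.054,-0.007,0,-0.68,0],[-0.058,-0.006,0,-0.733,0],[-0.062,-0.004,0,-0.785,0],[-0.066,-0.003,0,-0.837,0],[-0.07,-0.001,0,-0.89,0],[-0.074,0,0,-0.942,0],[-0.078,0.002,0,-0.994,0],[-0.082,0.005,0,-1.047,0]])

```text
t: 9.7
eef_pos: [0.5011, -0.1184, 0.0197]
ee_rot: [-3.141, 0.0, -2.151]
force: [2.3, -2.1, 1.0]
width: 0.0006
gripper_force: 1.2
```

Request:
step_arm(rows=[[-0.003,0.002,0,-0.052,0],[-0.007,0.005,0,-0.105,0],[-0.01,0.008,0,-0.157,0],[-0.013,0.011,0,-0.209,0],[-0.016,0.014,0,-0.262,0],[-0.019,0.017,0,-0.314,0],[-0.021,0.02,0,-0.367,0],[-0.024,0.024,0,-0.419,0],[-0.026,0.027,0,-0.471,0],[-0.028,0.031,0,-0.524,0],[-0.03,0.035,0,-0.576,0],[-0.032,0.039,0,-0.628,0],[-0.033,0.043,0,-0.681,0],[-0.034,0.047,0,-0.733,0],[-0.035,0.051,0,-0.785,0],[-0.036,0.056,0,-0.838,0],[-0.037,0.06,0,-0.89,0],[-0.037,0.064,0,-0.942,0],[-0.037,0.068,0,-0.995,0],[-0.037,0.073,0,-1.047,0]])

```text
t: 11.7
eef_pos: [0.4635, -0.0455, 0.0196]
ee_rot: [-3.141, -0.001, 3.085]
force: [0.2, -3.3, 0.6]
width: 0.0007
gripper_force: 1.2
```

```bash
cat >> h.py <<'E'
def ring(f,A=(.546,-.0495),r=.112,z=.048):
    th=np.arange(-180,180,1.);a=np.radians(th)
    q=proj(f,np.c_[A[0]+r*np.cos(a),A[1]+r*np.sin(a),np.full(360,z)]).astype(np.float32)
    v=cv2.remap(f['color'].max(2),q[:,0].reshape(1,-1),q[:,1].reshape(1,-1),cv2.INTER_LINEAR)[0]
    m=v<60;out=[];i=0
    while i<360:
        if m[i]:
            j=i
            while j<360 and m[j]:j+=1
            if j-i>3: out.append((th[i],th[j-1],(th[i]+th[j-1])/2))
            i=j
        i+=1
    return out
E
python3 -c "
from h import *
print('ref',ring(load('top0')),ring(load('side0')))
print('now',ring(grab('top','top4')),ring(grab('side','side4')))"
```

```text
ref [(np.float64(-180.0), np.float64(-172.0), np.float64(-176.0)), (np.float64(-62.0), np.float64(-54.0), np.float64(-58.0)), (np.float64(153.0), np.float64(156.0), np.float64(154.5))] [(np.float64(-180.0), np.float64(-172.0), np.float64(-176.0)), (np.float64(-101.0), np.float64(-96.0), np.float64(-98.5)), (np.float64(-64.0), np.float64(-51.0), np.float64(-57.5))]
now [(np.float64(36.0), np.float64(44.0), np.float64(40.0))] [(np.float64(-101.0), np.float64(-96.0), np.float64(-98.5)), (np.float64(35.0), np.float64(39.0), np.float64(37.0)), (np.float64(127.0), np.float64(137.0), np.float64(132.0)), (np.float64(153.0), np.float64(165.0), np.float64(159.0))]
```

```bash
python3 -c "
from h import *
sweep(np.array([.464,-.045]),np.radians(-183),[-186,-189,-192,-195,-198,-200,-202,-203],0)
sweep(np.array([.464,-.045]),np.radians(-183),[-197,-190],0)"
```

```text
[0.0, 0.004, 0, -0.052, 0], [0.001, 0.008, 0, -0.105, 0], [0.002, 0.013, 0, -0.157, 0], [0.003, 0.017, 0, -0.209, 0], [0.004, 0.021, 0, -0.262, 0], [0.005, 0.024, 0, -0.297, 0], [0.006, 0.026, 0, -0.332, 0], [0.007, 0.028, 0, -0.349, 0],  -203
[0.004, 0.019, 0, -0.244, 0], [0.001, 0.01, 0, -0.122, 0],  -190
```

Request:
step_arm(rows=[[0,0.004,0,-0.052,0],[0.001,0.008,0,-0.105,0],[0.002,0.013,0,-0.157,0],[0.003,0.017,0,-0.209,0],[0.004,0.021,0,-0.262,0],[0.005,0.024,0,-0.297,0],[0.006,0.026,0,-0.332,0],[0.007,0.028,0,-0.349,0]])

```text
t: 12.6
eef_pos: [0.4702, -0.0175, 0.0195]
ee_rot: [-3.14, -0.001, 2.74]
force: [-0.5, -3.1, 1.7]
width: 0.0003
gripper_force: 1.2
```

```bash
python3 -c "
from h import *
f=grab('top','top5');g=grab('side','side5')
print(ring(f),ring(g))
def k(h,x0,y0,x1,y1):return cv2.resize(h['color'][y0:y1,x0:x1],(400,400),interpolation=cv2.INTER_CUBIC)
cv2.imwrite('pics/c8.png',np.hstack([k(f,320,180,400,260),k(g,300,220,380,300)]))"
```

```text
[(np.float64(15.0), np.float64(23.0), np.float64(19.0)), (np.float64(88.0), np.float64(91.0), np.float64(89.5)), (np.float64(135.0), np.float64(141.0), np.float64(138.0))] [(np.float64(15.0), np.float64(21.0), np.float64(18.0)), (np.float64(139.0), np.float64(146.0), np.float64(142.5))]
```

View pics/c8.png

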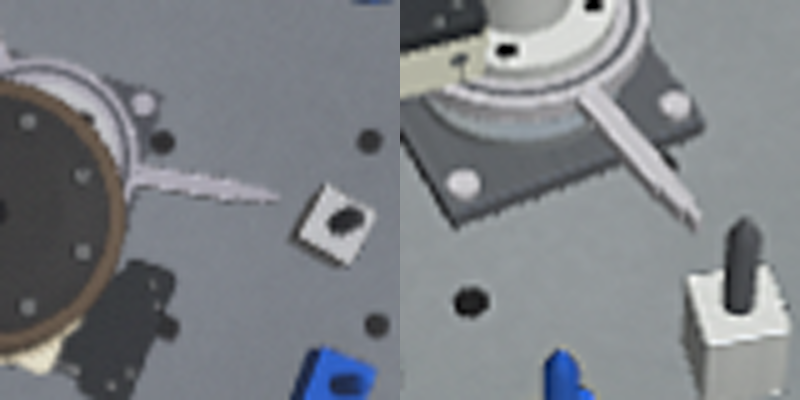

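```bash
cat > m.py <<'E'
from h import *
from scipy.optimize import least_squares
def cen(f,P):
    u,v=proj(f,[P])[0].round().astype(int);w=6
    c=f['color'][v-w:v+w+1,u-w:u+w+1].max(2).astype(float);W=np.clip(90-c,0,60)
    yy,xx=np.mgrid[-w:w+1,-w:w+1];return atz(f,(u+(W*xx).sum()/W.sum(),v+(W*yy).sum()/W.sum()),.048)[:2]
def B(a):return [.546+.112*np.cos(np.radians(a)),-.0495+.112*np.sin(np.radians(a)),.048]
def axis(cam,obs):
    pts=np.array([cen(load(t),B(a)) for t,a in obs])
    c=least_squares(lambda c:np.hypot(*(pts-c).T)-.112,[.546,-.05]).x
    d=pts-c;print(cam,'axis',c.round(4),'r',np.hypot(*d.T).round(4),'ang',np.degrees(np.arctan2(d[:,1],d[:,0])).round(1));return c
if __name__=='__main__':
    ct=axis('top',[('top0',-58),('top0',-176.5),('top4',40),('top5',19)])
    cs=axis('side',[('side0',-57.5),('side0',-176.5),('side4',38),('side5',18)])
    ang=lambda c,p:round(float(np.degrees(np.arctan2(p[1]-c[1],p[0]-c[0]))),2)
    T=lambda x,y:(320+(x+.5)/5-.5,180+(y+.5)/5-.5);S=lambda x,y:(300+(x-400+.5)/5-.5,220+(y+.5)/5-.5)
    f=load('top5');g=load('side5')
    for c,h,M,tip,pb,pt in((ct,f,T,(280,198),(338,226),(354,213)),(cs,g,S,(698,226),(740,309),(745,224))):
        for n,q,z in(('tip',tip,.048),('pinbase',pb,.044),('pintop',pt,.094)):
            p=atz(h,M(*q),z);print(n,p.round(4),ang(c,p),round(float(np.hypot(*(p[:2]-c))),4))
E
python3 m.py
```

```text
top axis [ 0.5466 -0.05  ] r [0.1125 0.1147 0.1111 0.1153] ang [ -58.2 -177.    40.5   20.7]
side axis [ 0.5469 -0.0474] r [0.113  0.1139 0.1135 0.1121] ang [ -58.4 -176.1   39.    18.5]
tip [ 0.5187 -0.1951  0.048 ] -100.88 0.1478
pinbase [ 0.5019 -0.2301  0.044 ] -103.93 0.1856
pintop [ 0.505  -0.2294  0.094 ] -103.07 0.1842
tip [ 0.5185 -0.1921  0.048 ] -101.12 0.1475
pinbase [ 0.5026 -0.2318  0.044 ] -103.51 0.1897
pintop [ 0.5041 -0.229   0.094 ] -103.26 0.1866
```

Request:
step_arm(rows=[[0.0003,0.001,0,-0.014,0],[0.0007,0.002,0,-0.028,0],[0.001,0.003,0,-0.04,0],[0.001,0.0032,0,-0.042,0],[0.001,0.0032,0,-0.042,0]])

```text
t: 13.2
eef_pos: [0.4721, -0.0137, 0.0199]
ee_rot: [3.142, -0.0, 2.699]
force: [-0.4, -1.9, -0.3]
width: 0.0002
gripper_force: 0.8
```

```bash
cat > m2.py <<'E'
from m import *
import sys
tag=sys.argv[1]
# pointer direction: bright-bar mid line sampled across at several radii
for cam,c in(('top',np.array([.5466,-.05])),('side',np.array([.5469,-.0474]))):
  for t in (sys.argv[2],tag):
    f=load(cam+t) if t!=tag else grab(cam,cam+t)
    rs=np.linspace(.072,.115,12);th=np.radians(np.arange(-118,-88,.2));res=[]
    for r in rs:
        q=proj(f,np.c_[c[0]+r*np.cos(th),c[1]+r*np.sin(th),np.full(len(th),.053)]).astype(np.float32)
        v=cv2.remap(f['color'],q[:,:1],q[:,1:],cv2.INTER_LINEAR)[:,0].min(1).astype(float)
        w=np.clip(v-150,0,None);res.append(((w*th).sum()/w.sum(),w.sum()) if w.sum()>100 else (np.nan,0))
    print(cam,t,np.degrees([x[0] for x in res]).round(1),'med',np.degrees(np.nanmedian([x[0] for x in res])).round(2))
E
python3 m2.py 6 5; python3 -c "
from h import *
print(ring(load('top6')),ring(load('side6')),arm.get_state()['eef_pos'],arm.get_state()['t'])"
```

```text
top 5 [-101.6 -102.1 -102.  -101.8 -101.6 -101.2 -101.6 -101.2 -101.2 -101.2
 -101.2 -101.1] med -101.43
top 6 [-104.3 -104.8 -104.6 -104.4 -105.2 -104.6 -104.3 -105.  -104.5 -104.2
 -103.9 -104.5] med -104.5
side 5 [-101.6 -101.6 -101.4 -101.4 -101.8 -101.8 -101.6 -101.5 -101.3 -101.2
 -101.8 -101.6] med -101.61
side 6 [-104.5 -104.4 -104.1 -104.2 -104.2 -104.1 -103.8 -104.2 -104.1 -103.8
 -104.  -104. ] med -104.08
[(np.float64(13.0), np.float64(21.0), np.float64(17.0)), (np.float64(85.0), np.float64(89.0), np.float64(87.0)), (np.float64(116.0), np.float64(120.0), np.float64(118.0)), (np.float64(127.0), np.float64(131.0), np.float64(129.0)), (np.float64(133.0), np.float64(140.0), np.float64(136.5))] [(np.float64(12.0), np.float64(22.0), np.float64(17.0))] [ 0.47209727 -0.01369707  0.0198613 ] 13.3
```

Request:
step_arm(rows=[[-0.001,-0.004,0,0.05,0],[-0.003,-0.008,0,0.1,0],[-0.005,-0.012,0,0.15,0],[-0.006,-0.016,0,0.2,0],[-0.006,-0.016,0.01,0.2,0],[-0.006,-0.016,0.03,0.2,0],[-0.006,-0.016,0.06,0.2,0],[-0.006,-0.016,0.1,0.2,0],[-0.006,-0.016,0.14,0.2,0],[-0.006,-0.016,0.18,0.2,0],[-0.006,-0.016,0.18,0.2,0]])

```text
t: 14.4
eef_pos: [0.4697, -0.0289, 0.2066]
ee_rot: [3.137, 0.01, 2.898]
force: [-0.7, -0.1, -0.1]
width: 0.0004
gripper_force: 0.0
```

Request:
step_arm(rows=[[0,0.02,0,0.14,0],[0.01,0.05,0,0.28,0],[0.02,0.08,0,0.42,0],[0.03,0.12,0,0.56,0],[0.04,0.16,0,0.7,0],[0.04,0.18,0,0.84,0],[0.04,0.2,0,0.98,0],[0.04,0.21,0,1.12,0],[0.04,0.21,0,1.26,0],[0.04,0.21,0,1.4,0],[0.04,0.21,0,1.54,0],[0.04,0.21,0,1.68,0],[0.04,0.21,0,1.82,0],[0.04,0.21,0,1.96,0],[0.04,0.21,0,2.1,0],[0.04,0.21,0,2.163,0],[0.04,0.21,0,2.163,0]])

```text
t: 16.1
eef_pos: [0.5061, 0.1806, 0.2003]
ee_rot: [-3.141, 0.0, -1.222]
force: [0.3, 1.2, 0.4]
width: 0.0003
gripper_force: 0.0
```

```bash
python3 m2.py 7 6; python3 -c "
from m import *
f=load('top0');print('can',atz(f,(167,163),.17),'tube',atz(f,(274,152),.03))
print(ring(load('top7')),ring(load('side7')))
print(arm.get_state()['q'])
for cam,a in(('top',16.5),('side',16)):
  t=load(cam+'7')
  for c in [np.array([.5466,-.05]) if cam=='top' else np.array([.5469,-.0474])]:
    for w in(a,137):
      p=cen(t,B(w));print(cam,p.round(4),np.degrees(np.arctan2(*(p-c)[::-1])).round(2),np.hypot(*(p-c)).round(4))
"
```

```text
top 6 [-104.3 -104.8 -104.6 -104.4 -105.2 -104.6 -104.3 -105.  -104.5 -104.2
 -103.9 -104.5] med -104.5
top 7 [-104.3 -104.7 -104.6 -104.3 -105.2 -104.5 -104.3 -105.  -104.4 -104.3
 -104.  -104.5] med -104.48
side 6 [-104.5 -104.4 -104.1 -104.2 -104.2 -104.1 -103.8 -104.2 -104.1 -103.8
 -104.  -104. ] med -104.08
side 7 [-104.5 -104.4 -104.1 -104.2 -104.3 -104.1 -103.8 -104.2 -104.1 -103.8
 -103.8 -104. ] med -104.09
can [0.66433093 0.38637764 0.17      ] tube [0.73312633 0.11072094 0.03      ]
[(np.float64(13.0), np.float64(20.0), np.float64(16.5)), (np.float64(134.0), np.float64(141.0), np.float64(137.5)), (np.float64(153.0), np.float64(156.0), np.float64(154.5))] [(np.float64(12.0), np.float64(22.0), np.float64(17.0)), (np.float64(131.0), np.float64(144.0), np.float64(137.5))]
[ 7.07531188e-01  1.33051973e-01 -2.94328117e-01 -6.50707022e-05
 -1.14284041e+00 -3.61221520e-01]
top [ 0.6551 -0.0149] 17.92 0.1141
top [0.4628 0.0269] 137.47 0.1137
side [ 0.6527 -0.0189] 15.09 0.1095
side [0.4627 0.0277] 138.26 0.1128
```

Request:
step_arm(rows=[[0,-0.02,0,0.08,0],[-0.01,-0.05,0,0.18,0],[-0.01,-0.08,0,0.28,0],[-0.02,-0.11,0,0.38,0],[-0.02,-0.14,0,0.48,0],[-0.02,-0.17,0,0.58,0],[-0.03,-0.2,0,0.68,0],[-0.03,-0.23,0,0.78,0],[-0.03,-0.26,0,0.86,0],[-0.03,-0.29,0,0.94,0],[-0.03,-0.31,0,0.988,0],[-0.03,-0.31,0,0.988,0],[-0.03,-0.31,0,0.988,0]])

```text
t: 17.5
eef_pos: [0.476, -0.13, 0.1999]
ee_rot: [-3.141, -0.0, -0.237]
force: [-0.3, -0.4, -0.7]
width: 0.0006
gripper_force: 0.0
```

```bash
cat > m3.py <<'E'
from h import *
import sys
f=grab('wrist',sys.argv[1]) if sys.argv[2]=='g' else load(sys.argv[1])
A=np.array([.5467,-.049]);u=np.array([np.cos(np.radians(-103.4)),np.sin(np.radians(-103.4))]);n=np.array([-u[1],u[0]])
print('cam',ray(f,(320,200))[0].round(3),f['vfov'])
def prof(r,z,h,th=None):
    s=np.arange(-h,h,.0005);q=proj(f,np.c_[A+r*u+s[:,None]*n,np.full(len(s),z)]).astype(np.float32)
    v=cv2.remap(f['color'],q[:,:1],q[:,1:],cv2.INTER_LINEAR)[:,0].astype(float).mean(1);return s,v,q[len(q)//2]
for r,z in((.07,.053),(.09,.053),(.11,.053),(.13,.053),(.14,.053)):
    s,v,q=prof(r,z,.014);print('bar',r,q.round(),v[::2].astype(int).tolist())
for r,z in((.186,.097),(.184,.09),(.186,.09),(.188,.09),(.186,.08),(.186,.06),(.186,.048)):
    s,v,q=prof(r,z,.014);print('pin',r,z,q.round(),v[::2].astype(int).tolist())
E
python3 m3.py w8 g
```

```text
cam [ 0.553 -0.149  0.383] 62.64832230084609
bar 0.07 [297. 125.] [112, 110, 110, 109, 108, 126, 173, 195, 194, 190, 188, 189, 188, 187, 190, 191, 185, 149, 100, 81, 81, 81, 82, 82, 82, 81, 79, 76]
bar 0.09 [317. 125.] [140, 140, 140, 139, 134, 134, 173, 192, 192, 188, 186, 187, 188, 187, 188, 190, 189, 169, 137, 135, 137, 137, 137, 137, 136, 136, 137, 138]
bar 0.11 [338. 125.] [138, 138, 138, 137, 132, 131, 171, 190, 191, 187, 185, 186, 187, 186, 186, 188, 185, 164, 133, 134, 138, 138, 137, 136, 136, 136, 136, 136]
bar 0.13 [358. 125.] [138, 139, 138, 138, 138, 137, 140, 156, 178, 185, 184, 185, 185, 185, 181, 162, 131, 131, 135, 135, 134, 134, 134, 133, 133, 133, 133, 134]
bar 0.14 [368. 125.] [137, 137, 137, 138, 137, 137, 138, 139, 145, 163, 185, 191, 188, 169, 134, 133, 136, 136, 135, 135, 134, 135, 135, 134, 135, 134, 134, 134]
pin 0.186 0.097 [428. 129.] [135, 136, 137, 137, 138, 137, 134, 124, 94, 60, 46, 63, 91, 89, 69, 59, 57, 59, 89, 148, 192, 205, 207, 206, 205, 205, 205, 203]
pin 0.184 0.09 [423. 129.] [162, 171, 185, 197, 199, 192, 145, 68, 30, 24, 25, 25, 29, 32, 36, 39, 41, 41, 44, 72, 135, 187, 204, 207, 206, 206, 207, 209]
pin 0.186 0.09 [425. 129.] [136, 137, 141, 145, 148, 142, 108, 58, 32, 28, 31, 40, 49, 47, 47, 50, 50, 50, 61, 111, 174, 201, 205, 205, 206, 206, 206, 204]
pin 0.188 0.09 [428. 129.] [136, 137, 138, 138, 137, 134, 124, 94, 59, 44, 57, 88, 95, 75, 60, 57, 56, 66, 116, 175, 202, 207, 207, 205, 204, 205, 205, 199]
pin 0.186 0.08 [422. 127.] [199, 204, 208, 207, 191, 131, 57, 27, 24, 25, 26, 28, 31, 33, 35, 37, 38, 38, 49, 99, 166, 200, 206, 206, 206, 208, 210, 210]
pin 0.186 0.06 [416. 125.] [210, 210, 208, 200, 172, 108, 46, 24, 23, 23, 25, 24, 25, 27, 28, 28, 29, 31, 49, 106, 173, 205, 211, 210, 210, 210, 209, 207]
pin 0.186 0.048 [413. 124.] [206, 207, 207, 202, 173, 114, 53, 26, 23, 24, 24, 24, 26, 26, 26, 27, 28, 31, 54, 117, 182, 207, 209, 208, 206, 205, 203, 201]
```

The wrist profile puts the pointer within about 0.5° of the pin line, so I'll leave it there. Next is the lever.

Request:
step_arm(rows=[[0,0.02,0,-0.08,0],[0,0.05,0,-0.18,0],[0.01,0.08,0,-0.28,0],[0.01,0.11,0,-0.38,0],[0.02,0.14,0,-0.48,0],[0.02,0.17,0,-0.58,0],[0.03,0.2,0,-0.68,0],[0.03,0.23,0,-0.78,0],[0.04,0.26,0,-0.86,0],[0.045,0.29,0,-0.94,0],[0.049,0.307,0,-0.985,0],[0.049,0.307,0,-0.985,0],[0.049,0.307,-0.03,-0.985,0],[0.049,0.307,-0.07,-0.985,0],[0.049,0.307,-0.1,-0.985,0],[0.049,0.307,-0.13,-0.985,0],[0.049,0.307,-0.15,-0.985,0],[0.049,0.307,-0.17,-0.985,0],[0.049,0.307,-0.18,-0.985,0],[0.049,0.307,-0.18,-0.985,0]])

```text
t: 19.55
eef_pos: [0.5241, 0.1768, 0.0188]
ee_rot: [3.139, -0.001, -1.219]
force: [-1.1, -0.1, -0.6]
width: 0.0005
gripper_force: 0.0
```

```bash
python3 -c "
from h import *
piv=np.array([.591,.130]);c=np.array([.525,.177]);y0=np.radians(-70)
for th,o in [(110,.041),(110,.036)]+[(t,.031) for t in range(108,39,-3)]:
  a=np.radians(th);u=np.array([np.cos(a),np.sin(a)]);n=np.array([-u[1],u[0]])
  p=piv+.068*u+o*n-c;print(th,[float(round(p[0],3)),float(round(p[1],3)),0,round(float(np.radians(th-180)-y0),3),0],end=', ')"
```

```text
110 [0.004, 0.003, 0, 0.0, 0], 110 [0.009, 0.005, 0, 0.0, 0], 108 [0.016, 0.008, 0, -0.035, 0], 105 [0.018, 0.011, 0, -0.087, 0], 102 [0.022, 0.013, 0, -0.14, 0], 99 [0.025, 0.015, 0, -0.192, 0], 96 [0.028, 0.017, 0, -0.244, 0], 93 [0.031, 0.019, 0, -0.297, 0], 90 [0.035, 0.021, 0, -0.349, 0], 87 [0.039, 0.023, 0, -0.401, 0], 84 [0.042, 0.024, 0, -0.454, 0], 81 [0.046, 0.025, 0, -0.506, 0], 78 [0.05, 0.026, 0, -0.559, 0], 75 [0.054, 0.027, 0, -0.611, 0], 72 [0.058, 0.027, 0, -0.663, 0], 69 [0.061, 0.028, 0, -0.716, 0], 66 [0.065, 0.028, 0, -0.768, 0], 63 [0.069, 0.028, 0, -0.82, 0], 60 [0.073, 0.027, 0, -0.873, 0], 57 [0.077, 0.027, 0, -0.925, 0], 54 [0.081, 0.026, 0, -0.977, 0], 51 [0.085, 0.025, 0, -1.03, 0], 48 [0.088, 0.024, 0, -1.082, 0], 45 [0.092, 0.023, 0, -1.134, 0], 42 [0.096, 0.022, 0, -1.187, 0],
```

Request:
step_arm(rows=[[0.004,0.003,0,0,0],[0.009,0.005,0,0,0],[0.013,0.007,0,-0.02,0],[0.016,0.008,0,-0.035,0],[0.018,0.011,0,-0.087,0],[0.022,0.013,0,-0.14,0],[0.025,0.015,0,-0.192,0],[0.028,0.017,0,-0.244,0],[0.031,0.019,0,-0.297,0],[0.035,0.021,0,-0.349,0],[0.039,0.023,0,-0.401,0],[0.042,0.024,0,-0.454,0],[0.046,0.025,0,-0.506,0],[0.05,0.026,0,-0.559,0]])

```text
t: 20.95
eef_pos: [0.5752, 0.2039, 0.02]
ee_rot: [3.141, 0.001, -1.781]
force: [-2.8, 2.3, 0.3]
width: 0.0004
gripper_force: 1.2
```

```bash
cat > lv.py <<'E'
from h import *
import sys
print(sys.argv[1],ring(grab('side','s'+sys.argv[1]),(.591,.130),.07,.05),ring(grab('top','t'+sys.argv[1]),(.591,.130),.07,.05),arm.get_state()['force'].round(1))
E
python3 -c "
from h import *
for n in('side0','top0'):print(ring(load(n),(.591,.130),.07,.05))"
python3 lv.py 9
```

```text
[(np.float64(100.0), np.float64(117.0), np.float64(108.5))]
[(np.float64(-9.0), np.float64(-2.0), np.float64(-5.5)), (np.float64(106.0), np.float64(116.0), np.float64(111.0))]
9 [(np.float64(82.0), np.float64(86.0), np.float64(84.0)), (np.float64(101.0), np.float64(105.0), np.float64(103.0))] [(np.float64(-8.0), np.float64(-2.0), np.float64(-5.0)), (np.float64(73.0), np.float64(91.0), np.float64(82.0)), (np.float64(121.0), np.float64(126.0), np.float64(123.5))] [ 0.1  0.7 -0.4]
```

Request:
step_arm(rows=[[0.004,0.001,0,-0.052,0],[0.008,0.001,0,-0.104,0],[0.011,0.002,0,-0.157,0],[0.015,0.002,0,-0.209,0],[0.019,0.002,0,-0.261,0],[0.023,0.001,0,-0.314,0],[0.027,0.001,0,-0.366,0],[0.031,0,0,-0.418,0],[0.035,-0.001,0,-0.471,0],[0.037,-0.002,0,-0.505,0]])

```text
t: 22.05
eef_pos: [0.6127, 0.2019, 0.0202]
ee_rot: [-3.141, 0.001, -2.283]
force: [-0.5, 2.7, 0.6]
width: 0.0005
gripper_force: 1.1
```

```bash
python3 lv.py 10
```

```text
10 [(np.float64(74.0), np.float64(78.0), np.float64(76.0))] [(np.float64(-8.0), np.float64(-3.0), np.float64(-5.5)), (np.float64(61.0), np.float64(69.0), np.float64(65.0)), (np.float64(88.0), np.float64(95.0), np.float64(91.5))] [-1.4  0.5  0.5]
```

Request:
step_arm(rows=[[0.002,0,0,-0.034,0],[0.003,-0.001,0,-0.052,0],[0.004,-0.001,0,-0.065,0],[0.005,-0.001,0,-0.078,0],[0.005,-0.001,0,-0.078,0]])

```text
t: 22.65
eef_pos: [0.6149, 0.2015, 0.0199]
ee_rot: [3.139, -0.001, -2.36]
force: [-11.7, 8.7, 6.4]
width: 0.0003
gripper_force: 6.8
```

Request:
step_arm(rows=[[0.001,0,0,-0.014,0],[0.002,-0.001,0,-0.028,0],[0.002,-0.001,0,-0.028,0]])

```text
t: 22.95
eef_pos: [0.6155, 0.2016, 0.0199]
ee_rot: [3.137, -0.002, -2.388]
force: [-17.3, 15.1, 9.4]
width: 0.0005
gripper_force: 11.4
```

Request:
step_arm(rows=[[-0.003,0.003,0,0,0],[-0.006,0.006,0,0,0],[-0.01,0.01,0,0,0],[-0.015,0.015,0,0,0],[-0.018,0.018,0,0,0],[-0.018,0.018,0.01,0,0],[-0.018,0.018,0.03,0,0],[-0.018,0.018,0.06,0,0],[-0.018,0.018,0.1,0,0],[-0.018,0.018,0.14,0,0],[-0.018,0.018,0.18,0,0],[-0.018,0.018,0.2,0,0],[-0.05,0.04,0.2,0,0],[-0.09,0.07,0.2,0,0],[-0.13,0.1,0.2,0,0],[-0.16,0.13,0.2,0,0],[-0.18,0.15,0.2,0,0],[-0.18,0.15,0.2,0,0]])

```text
t: 24.75
eef_pos: [0.4372, 0.3513, 0.2211]
ee_rot: [3.141, 0.002, -2.385]
force: [0.6, -0.0, 0.6]
width: 0.0007
gripper_force: 0.0
```

```bash
python3 lv.py 11; python3 m2.py 12 7; python3 -c "
from h import *
print(ring(load('top12')),ring(load('side12')))
for t in('0','7','12'):
  f=load('side'+t);c=proj(f,[[.5467,-.049,.102]])[0].astype(int);
  m=f['color'][c[1]-14:c[1]+14,c[0]-14:c[0]+14].max(2)<50;y,x=np.nonzero(m);print(t,c,x.mean()-14,y.mean()-14,m.sum())
d=cv2.absdiff(load('side0')['color'],load('side12')['color']).max(2)>40
n,_,st,ce=cv2.connectedComponentsWithStats(d.astype(np.uint8));print([(s[:5].tolist()) for s in st[1:] if s[4]>8])"
```

```text
11 [] [(np.float64(-8.0), np.float64(-2.0), np.float64(-5.0)), (np.float64(46.0), np.float64(58.0), np.float64(52.0))] [0.5 0.1 0.6]
top 7 [-104.3 -104.7 -104.6 -104.3 -105.2 -104.5 -104.3 -105.  -104.4 -104.3
 -104.  -104.5] med -104.48
top 12 [-104.2 -104.9 -104.6 -104.2 -105.5 -104.7 -104.2 -105.1 -104.5 -104.2
 -103.9 -104.5] med -104.52
side 7 [-104.5 -104.4 -104.1 -104.2 -104.3 -104.1 -103.8 -104.2 -104.1 -103.8
 -103.8 -104. ] med -104.09
side 12 [-104.4 -104.4 -104.1 -104.2 -104.3 -104.1 -103.8 -104.2 -104.1 -103.8
 -103.8 -104. ] med -104.1
[(np.float64(13.0), np.float64(21.0), np.float64(17.0)), (np.float64(133.0), np.float64(142.0), np.float64(137.5)), (np.float64(153.0), np.float64(156.0), np.float64(154.5))] [(np.float64(12.0), np.float64(22.0), np.float64(17.0)), (np.float64(131.0), np.float64(144.0), np.float64(137.5))]
0 [323 205] -0.2229729729729737 0.5 148
7 [323 205] -0.32876712328767077 2.020547945205479 146
12 [323 205] -0.32876712328767077 2.020547945205479 146
[[13, 0, 69, 110, 3416], [134, 0, 83, 105, 3927], [127, 57, 32, 28, 510], [156, 68, 11, 5, 34], [287, 159, 7, 14, 52], [266, 169, 22, 8, 69], [309, 184, 24, 22, 99], [337, 192, 15, 15, 84], [307, 206, 24, 14, 90], [271, 219, 27, 9, 136], [305, 219, 28, 17, 137], [335, 220, 8, 8, 24], [349, 226, 18, 6, 48], [367, 228, 10, 9, 70], [282, 235, 25, 20, 159], [335, 238, 22, 29, 152], [64, 241, 57, 60, 641], [89, 262, 4, 7, 9], [94, 263, 4, 7, 12], [70, 265, 3, 10, 19], [74, 264, 14, 19, 84], [98, 272, 16, 28, 63], [73, 274, 15, 41, 268], [58, 278, 8, 29, 70], [88, 282, 15, 26, 93], [67, 300, 4, 15, 27], [114, 307, 6, 6, 20], [97, 317, 11, 21, 110], [0, 347, 29, 29, 478]]
```

```bash
python3 -c "
from m import *
def cz(f,P,z,w=5):
    u,v=proj(f,[P])[0].round().astype(int)
    c=f['color'][v-w:v+w+1,u-w:u+w+1].max(2).astype(float);W=np.clip(75-c,0,45);yy,xx=np.mgrid[-w:w+1,-w:w+1]
    q=(u+(W*xx).sum()/W.sum(),v+(W*yy).sum()/W.sum());return q,atz(f,q,z).round(4),int((W>0).sum())
for t,P in (('top0',[.5676,.1908,.05]),('side0',[.5676,.1908,.05]),('top12',[.634,.185,.05]),('side12',[.634,.185,.05])):print(t,cz(load(t),P,.05))
for t in('top0','top7','top12'):print(t,'pipe',cz(load(t),[.5467,-.0498,.102],.102,8))
for t in('side0','side12'):print(t,'pipe',cz(load(t),[.5467,-.0485,.102],.102,7))
f=load('side12');u,v=proj(f,[[.634,.185,.05]])[0].round().astype(int);print(u,v);print(f['color'][v-8:v+9,u-10:u+11].max(2))
"
```

```text
top0 ((np.float64(245.72340425531914), np.float64(204.19858156028369)), array([0.5671, 0.1914, 0.05  ]), 28)
side0 ((np.float64(268.83287419651055), np.float64(171.84940312213038)), array([0.567 , 0.1931, 0.05  ]), 34)
top12 ((np.float64(247.46556886227546), np.float64(181.8368263473054)), array([0.635 , 0.1875, 0.05  ]), 28)
side12 ((np.float64(288.90630797773656), np.float64(161.0139146567718)), array([0.6367, 0.1949, 0.05  ]), 30)
top0 pipe ((np.float64(327.2200442617768), np.float64(207.76414796079672)), array([ 0.5471, -0.0494,  0.102 ]), 136)
top7 pipe ((np.float64(328.3641368462446), np.float64(208.9992135273299)), array([ 0.5436, -0.0526,  0.102 ]), 129)
top12 pipe ((np.float64(328.3606060606061), np.float64(209.0026936026936)), array([ 0.5436, -0.0526,  0.102 ]), 135)
side0 pipe ((np.float64(323.06719295024783), np.float64(205.32146135487423)), array([ 0.5472, -0.048 ,  0.102 ]), 146)
side12 pipe ((np.float64(323.0242825607064), np.float64(206.86239882266372)), array([ 0.5438, -0.0517,  0.102 ]), 143)
290 163
[[144 144 145 145 143 145 144 144 144 145 144 146 144 143 144 144 
[... 747 characters left out ...]
5 145 145 146 149  85  42 157 201 213 191  57 133 149 146 145
  144 145 146]
 [146 146 145 145 146 146 147 122  70 133 187 205 191 111 148 146 145 145
  144 145 145]
 [146 145 145 145 144 145 147 148 125 116 177 202 194 147 142 144 143 145
  146 146 145]
 [146 145 145 145 146 146 146 149 146 111 169 199 197 167 139 154 152 148
  144 147 147]
 [145 144 143 144 145 145 145 147 144 108 159 197 200 183 150 186 184 174
  145 146 146]
 [145 145 145 144 144 145 144 146 141 109 149 192 202 182 140 197 197 185
  137 144 145]
 [145 144 145 144 144 145 144 145 142 129 133 188 204 183 100 152 166 158
  129 146 146]
 [143 144 144 144 144 145 144 144 145 141 119 184 207 197 123  99 137 145
  136 146 145]]
```

```bash
python3 -c "
from h import *
for t,a in(('top0',[.5467,-.0498,.102]),('top3',0),('top7',0),('top12',0),('side0',[.5467,-.0485,.102]),('side3',0),('side5',0),('side12',0)):
    if a: P=a
    f=load(t);u,v=proj(f,[P])[0].round().astype(int);m=(f['color'].max(2)<70).astype(np.uint8)
    n,l,s,c=cv2.connectedComponentsWithStats(m);k=l[v,u];print(t,s[k],c[k].round(2),atz(f,c[k],.102).round(4))
    # disc outer bright ring + flange plate extents along image row/col
"

```

```text
top0 [321 202  13  13 133] [327.19 207.89] [ 0.5468 -0.0493  0.102 ]
top3 [321 202  13  12 128] [327.34 207.73] [ 0.5472 -0.0497  0.102 ]
top7 [323 203  12  13 125] [328.44 209.18] [ 0.543  -0.0528  0.102 ]
top12 [323 203  12  13 126] [328.46 209.23] [ 0.5429 -0.0528  0.102 ]
side0 [315 200  17  11 152] [323.21 205.23] [ 0.5477 -0.048   0.102 ]
side3 [315 200  17  11 151] [323.52 205.21] [ 0.5482 -0.0484  0.102 ]
side5 [315 202  17  11 149] [322.93 206.79] [ 0.5438 -0.0514  0.102 ]
side12 [315 202  17  11 150] [322.98 206.78] [ 0.5439 -0.0514  0.102 ]
```

```bash
python3 -c "
from station import arm
print(arm.job_done())"
```

```text
the job is handed in; nothing more can be done
None
```

The job is handed in: the pointer lines up with the upright pin to within about 0.5°, the lock lever was then pushed clockwise onto its other stop (about 25 N as it met it), the flange still stands within a few mm of the disc's middle, and the hand is clear; the judge's result was not shown.

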